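Feed a bauble into the glue press and hold the ratchet lever at the third click

TASK

Lift the blue bar of the feed tray to tip the tray to about 35 degrees (never beyond 45), so that the dark wooden bauble rolls into the nest of the green glue press, then bring the tray back down level. Then move the red-handled ratchet lever down by exactly three clicks, not a fourth, so that the cork pad clamps the bauble: the lever springs back if let go, so finish while still holding it down at the third click. Do not disturb the other things on the stall.

Things in the scene. Friction and masses are not known exactly. Their poses are not given: they have to be found in the camera images.
- press: Glue press, fixed: brown board 210 x 345 x 18 mm, green column and head (top at 190 mm). Origin: board underside, below the nest's centre. x points from nest to column, y from nest along the feed tray, z up. Board: x -85 to 125, y -195 to 150 mm. Head: x -20 to 95, y -19 to 19 mm; toothed wheel and grey pawl box stand out on its -y side to y -65 mm.
- nest (a point): Centre of the nest's floor, 24 mm above the press's origin: a square wooden pocket 43 mm wide under the ram. Open to the tray over a 10 mm step, with walls 36 mm high beside it and 52 mm high on the far side.
- bauble: Dark wooden ball, 40 mm across, about 24 g, loose. It starts in the feed tray, held between the end wall and a 2 mm cross strip.
- bauble_center (a point): Centre of the bauble; 20 mm above the nest floor when it lies in the nest.
- tray (a joint): Angle of the feed tray, rad: 0 level (rests on its stop), positive as its outer (blue bar) end goes up, to 0.95 at most. The bauble rolls over its strip at about 0.45 to 0.55 rad. The tray weighs about 0.22 kg and falls back when let go.
- tray_hinge (a point): Point on the tray's hinge axis, at the nest end of the tray, centred across the tray. The axis is horizontal, parallel to the press's x axis.
- tray_bar (a point): Centre of the tray's blue bar: round, 10 mm thick, 84 mm long, parallel to the press's x, carried by thin rods at its ends. When level it is 165 mm from the hinge along the press's +y and 24 mm above it (60 mm above the table), 64 mm clear of the tray's end wall and beyond the board. Swings about the hinge with the tray. Pinch it from above, across its length.
- lever (a joint): Ratchet lever angle, rad: 0 at rest (up), positive as the handle goes down, to 1.3. A pawl clicks but does not lock. Notches at 0.25, 0.50, 0.75, 1.0; before each, the push (2 to 12 N at the handle) rises, peaks 0.19 rad before the notch and drops by about 5 N until 0.06 rad before it: that is one click. A return spring always pushes the lever back up to 0.
- lever_pivot (a point): Point on the lever's pivot axis, level with the middle of the red handle along that axis. The axis is horizontal, parallel to the press's y axis.
- lever_grip (a point): Middle of the lever's red handle: round, 14 mm thick, 76 mm long, parallel to the press's y; the lever's arm is 45 mm to its +y side. At rest it is 147 mm from the pivot along the press's -x and 62 mm above it (222 mm above the table). It swings down on a 160 mm arc about the pivot, to 105 mm above the table at the third click. Pinch it from above across its length, or push it down.
- pad: Cork pad under the press's ram, 26 mm across, 14 mm high; origin at its underside, 64 mm above the nest's floor with the lever up. It goes down 40 mm per rad of lever and, on its own soft spring, meets a bauble in the nest at about 0.6 rad.
- star_bowl: Bystander: brown turned bowl, 150 mm across, 65 mm high, with wooden stars in it. Origin under its centre, like all bystanders.
- small_bowl: Bystander: dark turned bowl, 96 mm across, 42 mm high.
- pine_tree: Bystander: pale turned wooden tree, 60 mm across, 115 mm high.
- figurine: Bystander: brown turned figure, 48 mm across, 102 mm high.
- brush_cup: Bystander: terracotta cup, 72 mm across, 85 mm high.
- dish: Bystander: pale little dish, 60 mm across, 22 mm high, on the press's board on its -y side, behind the lever.
- ornament: Bystander: red finished ornament, 40 mm across, 46 mm high, on the press's board behind the tray.

How it is judged:
By the outcome, as a careful person would: the job done as asked, in the order asked, and still so for the second after the job is handed in, while the arm keeps its last pose, push and grip.
It also fails if it takes over 72 s, if anything falls off the work surface, if the arm or the gripper's body presses on something with over 40 N, if the wrist force passes 120 N, or if a joint passes its speed limit or range.

ROBOT

A 6-joint arm with a two-finger parallel gripper is mounted at the origin on the work surface. World frame = base frame: x ahead of the robot, y to its left, z up, the work surface at z = 0. Lengths are in m, angles in rad, forces in N, time in s.
With the tool pointing down it reaches from about 0.4 to 0.825 m from the base axis. Payload 7 kg.
Tool frame: the origin (TCP) lies at the very end of the fingers, on their centre line; the grasp point (between the pads) lies 19 mm behind it; z points along the fingers, y is the direction in which the jaws open and shut (so a half turn about z gives the same grasp; the last joint's range is limited). The gripper opens to 88 mm and grips with 3 to 60 N. Pads are 19 mm wide; open, the fingers measure 130 mm over their backs; the gripper's body (78 mm by 193 mm) begins 47 mm behind the grasp point.
Start: joints at [-1.056, 0.359, 0.012, 0, -1.224, -0.288], TCP at [0.152, -0.658, 0.227] pointing down, gripper open.
Joint ranges: [-3.07, 3.07], [-1.43, 2.12], [-1.02, 1.25], [-3.03, 1.67], [-3.05, -0], [-3.03, 3.03]. Speed limits (rad/s): [2.39, 2.39, 3.01, 3.14, 3.14, 3.14].

INTERFACE

Orientations are given as [roll, pitch, yaw] about the fixed x, y, z axes, in that order (R = Rz(yaw) Ry(pitch) Rx(roll)).
In Python, from station import arm, eyes, job, outline_of gives the robot as it stands.
- The arm moves only by the tool apply_moves, never from a script. Its argument "moves" is a list of rows, each a list of 5 numbers: the opening, from -1 (shut) to 1 (fully open), then the shift along the tool's x, y, z in m, then the turn about the tool's z in rad. A call has 1 to 12 rows; each row shifts and turns the commanded pose from where the row before left it, along the tool's axes as they then stand; what a row does not reach is not made up. A row lasts 1/12 s, in which the tool goes at most 41.7 mm and 7.16 degrees, less where a joint would pass 70% of its speed; a pose out of reach is approached as far as the arm can. A call with a gripper value outside its range is refused whole. The fingers move at their own pace and stop on an object; "newtons" is the grip in N (left out, the last holds). Time passes only in rows, so rows that do not move let the fingers close. It gives the time, the measured TCP pose, the force and the opening at its end, in the units of the state.
- arm.get_state(): the state, without advancing time (a new reading comes with each control period).
- eyes.grab_frame(name): name is "side" or "top" or "wrist"; returns a dict with "color" (480x640x3 uint8, red, green, blue), "z_map" (480x640 float32, m along the optical axis (not along the pixel's ray), 0 where there is no reading), "camera_matrix" (3x3 intrinsics, pixels), "extrinsics" (4x4, takes a point from camera to world coordinates). Camera axes: x right, y up, looking along -z (the intrinsics and any distortion apply to the point x, -y, -z); pixel columns grow to the right and rows downward; lengths in m; the calibration is good to about 2 mm. A picture is of the moment at which its call begins.
- job.job_done(): hands the job in, once; it reports no verdict.
Trained networks look in a picture, given as the dict that the camera call returned (one of the last four; its "shot" number tells which), for a name from the list of things; names that differ only in an ending like _2 or _b are one class to them, and where a whole thing is asked for, a point or a joint stands for the part that bears it (a point fixed in the world has none). Each returns a list of dicts, best first, with "score" (0 to 1); they miss things now and then, are a little off and sometimes report something else, mostly with a low value. They report only what shows in the picture. A call takes as long as a camera call.
- outline_of(label, picture): "region" (480x640 bool, what is visible of it) and "extent" ([left, top, right, bottom] in pixels, round what is visible of it).
The state is a dict: "t": time; "q": joint angles; "qd": joint speeds; "joint_efforts": joint torques, N m; "eef_pos": TCP position; "ee_rot": TCP orientation; "force": force on the tool from outside, world axes, zero at the start; "moment": the same for the moment, N m; "width": finger opening in m.
Only numpy, scipy, OpenCV 4.12 (cv2) and the standard library are available. Lean on these libraries where they do the work, as an engineer would, in place of code of your own. Each camera call takes 0.05 s, during which the arm holds its last target.

## Working session

There is one attempt and no reset: what is moved stays moved. The work goes in short steps, Python scripts to look and compute and a tool call to move; the robot and the scene stay as the last step left them, time stands still between calls to the robot, and variables do not carry over. Pictures are saved under pics/ and viewed, and the job is handed in when it is done.

Besides the shell and the picture viewer there is one more tool, called after "Emit:" as name(argument=value, ...) on one line, values as JSON. apply_moves: Moves the arm, as the interface text tells. Its arguments: {"type":"object","properties":{"moves":{"type":"array","items":{"type":"array","items":{"type":"number"}}},"newtons":{"type":"number"}},"required":["moves"]}

```bash
ls; mkdir -p pics; cat > h.py <<'E'
import numpy as np, cv2
from station import arm, eyes, job, outline_of
def save(p,n): cv2.imwrite('pics/'+n+'.png', cv2.cvtColor(p['color'],cv2.COLOR_RGB2BGR))
def cloud(p,mask=None):
    K=p['camera_matrix'];z=p['z_map'];T=p['extrinsics']
    m=z>0
    if mask is not None: m&=mask
    v,u=np.nonzero(m);d=z[m]
    P=np.stack([(u-K[0,2])/K[0,0]*d,-(v-K[1,2])/K[1,1]*d,-d],1)
    return P@T[:3,:3].T+T[:3,3]
E
python3 - <<'E'
from h import *
for n in ['side','top']:
    p=eyes.grab_frame(n); save(p,n+'0'); print(n,p.keys(),p['extrinsics'].round(3).tolist())
    for l in ['press','tray','tray_bar','lever','lever_grip','bauble','dish','ornament','star_bowl','small_bowl','pine_tree','figurine','brush_cup']:
        r=outline_of(l,p)
        for o in r[:2]:
            c=cloud(p,o['region'])
            print(l,round(o['score'],2),o['extent'],np.median(c,0).round(3) if len(c) else None, c.min(0).round(3) if len(c) else'',c.max(0).round(3)if len(c) else'')
s=arm.get_state();print(s)
E
```

```text
pics
side dict_keys(['color', 'z_map', 'camera_matrix', 'extrinsics', 'shot']) [[-0.995, 0.045, -0.094, 0.401], [-0.102, -0.567, 0.817, 1.052], [-0.017, 0.822, 0.569, 0.908], [0.0, 0.0, 0.0, 1.0]]
press 0.75 [229.0, 184.8, 364.0, 313.4] [ 0.605 -0.095  0.027] [ 0.437 -0.449 -0.003] [0.767 0.109 0.233]
press 0.23 [283.1, 394.3, 306.5, 444.6] [0.532 0.413 0.048] [ 0.512  0.31  -0.003] [0.558 0.425 0.104]
tray 0.64 [240.8, 256.9, 300.2, 306.9] [0.634 0.021 0.055] [ 0.585 -0.077  0.015] [0.712 0.109 0.07 ]
tray 0.16 [315.6, 172.7, 344.6, 191.0] [ 0.549 -0.54   0.029] [ 0.503 -0.614  0.   ] [ 0.597 -0.458  0.051]
tray_bar 0.92 [239.5, 257.8, 301.6, 308.6] [0.636 0.021 0.057] [ 0.585 -0.098  0.015] [0.712 0.109 0.07 ]
lever 0.97 [282.1, 182.8, 364.6, 222.1] [ 0.569 -0.135  0.194] [ 0.437 -0.586 -0.004] [ 0.716 -0.087  0.233]
lever 0.69 [225.3, 181.2, 364.7, 319.5] [ 0.604 -0.096  0.026] [ 0.437 -0.586 -0.005] [0.772 0.109 0.233]
lever_grip 0.91 [277.5, 183.6, 362.7, 222.1] [ 0.574 -0.134  0.194] [ 0.439 -0.525 -0.004] [ 0.716 -0.087  0.233]
bauble 0.66 [267.6, 267.6, 281.7, 282.3] [0.633 0
[... 2881 characters left out ...]
-0.491  0.032] [ 0.341 -0.515 -0.012] [ 0.408 -0.446  0.095]
{'t': 1.4, 'q': array([-1.05587947e+00,  3.58562068e-01,  1.18960710e-02, -1.80780801e-05,
       -1.22410123e+00, -2.88121580e-01]), 'qd': array([-0.00041348,  0.00159088,  0.0006087 , -0.00060048, -0.00017564,
       -0.00230733]), 'joint_efforts': array([ 4.03953354e-04, -5.82381821e+01,  2.93292904e+01,  7.00216725e+00,
        1.24971609e-02, -2.83900067e-05]), 'eef_pos': array([ 0.15177217, -0.65768665,  0.22658082]), 'ee_rot': array([-3.14156958e+00,  2.45710169e-05, -2.91480352e+00]), 'force': array([0.48427224, 0.03291509, 0.59769422]), 'moment': array([ 0.02187466,  0.00020597, -0.05853205]), 'width': 0.08793965171953881}
```

View images.

```bash
python3 - <<'E'
import cv2
a=cv2.imread('pics/side0.png')[160:340,210:420]; cv2.imwrite('pics/side0c.png',cv2.resize(a,None,fx=3.2,fy=3.2,interpolation=cv2.INTER_CUBIC))
a=cv2.imread('pics/top0.png')[160:310,250:400]; cv2.imwrite('pics/top0c.png',cv2.resize(a,None,fx=4,fy=4,interpolation=cv2.INTER_CUBIC))
E
```

```text
(no output)
```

View pics/side0c.png

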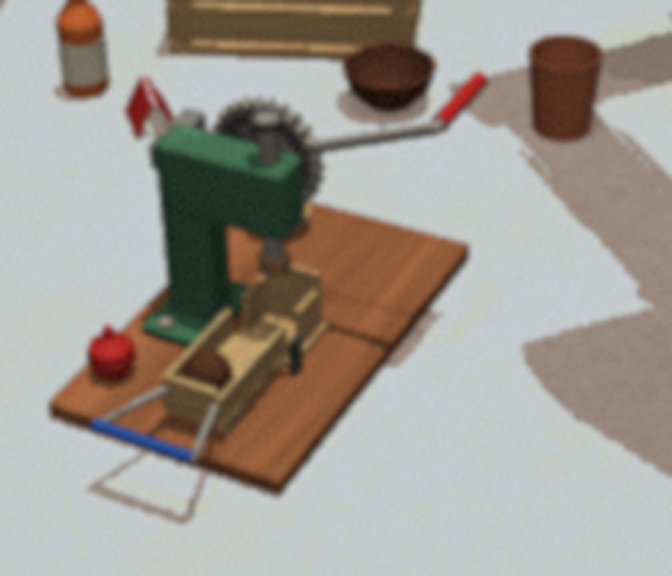

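View pics/top0c.png

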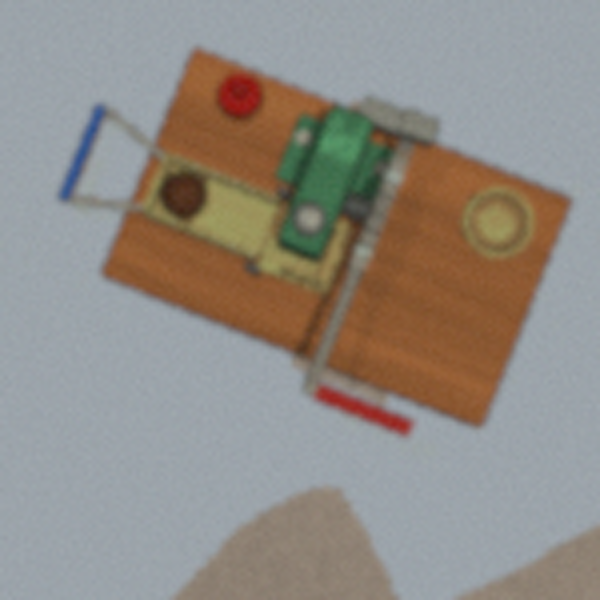

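View pics/side0.png

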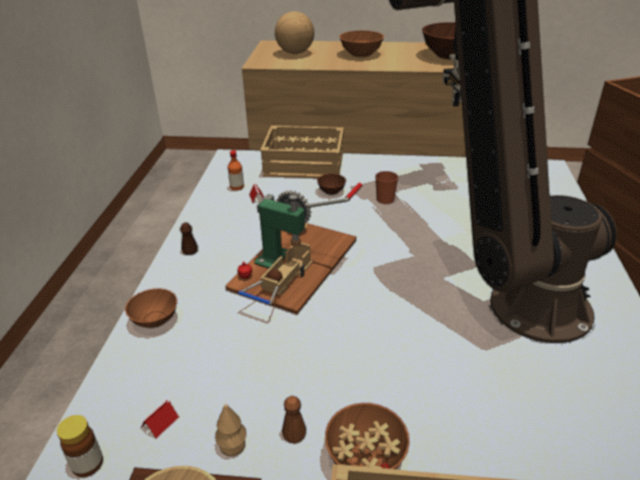

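The side view shows the blue bar around (238–269, 293–303) and the red handle around (348–362, 184–199). The bauble is in the tray at about (275, 274). In the top view the bar is near (266–275, 186–210) and the handle near (330–352, 257–268). I'll fit the press pose next.

```bash
python3 - <<'E'
from h import *
def segs(p,n):
    hsv=cv2.cvtColor(p['color'],cv2.COLOR_RGB2HSV);H,S,V=[hsv[...,i].astype(int) for i in range(3)]
    out={}
    out['blue']=(H>105)&(H<125)&(S>140)
    out['red']=((H<5)|(H>174))&(S>170)&(V>110)
    return out
def ray(p,u,v,z):
    K=p['camera_matrix'];T=p['extrinsics']
    d=T[:3,:3]@np.array([(u-K[0,2])/K[0,0],-(v-K[1,2])/K[1,1],-1]);o=T[:3,3]
    return o+d*(z-o[2])/d[2]
for n in ['side','top']:
    p=eyes.grab_frame(n); s=segs(p,n)
    box={'side':{'blue':(280,315,225,285),'red':(175,205,340,370)},'top':{'blue':(175,220,255,285),'red':(245,280,320,360)}}[n]
    for c,z in (('blue',.062),('red',.225)):
        a,b,l,r=box[c];m=np.zeros((480,640),bool);m[a:b,l:r]=True;m&=s[c]
        v,u=np.nonzero(m)
        w=np.array([ray(p,x,y,z) for x,y in zip(u,v)])
        d=w[:,:2]-w[:,:2].mean(0);_,_,vt=np.linalg.svd(d,full_matrices=0);t=d@vt[0]
        print(n,c,len(u),'rayfit c',w.mean(0).round(4),'dir',vt[0].round(3),'ang',np.degrees(np.arctan2(vt[0][1],vt[0][0])).round(2),'ext',(t.min().round(3),t.max().round(3)), 'midext',(w[:,:2].mean(0)+vt[0]*(t.min()+t.max())/2).round(4))
        c_=cloud(p,m); print('  depth med',np.median(c_,0).round(4))
    # board
    C=cloud(p); 
    hsv=cv2.cvtColor(p['color'],cv2.COLOR_RGB2HSV)[p['z_map']>0]
    k=(C[:,0]>.4)&(C[:,0]<.8)&(C[:,1]>-.36)&(C[:,1]<.12)&(C[:,2]>-.01)&(C[:,2]<.03)&(hsv[:,0]>5)&(hsv[:,0]<18)&(hsv[:,1]>110)&(hsv[:,2]>90)
    B=C[k]
    r=cv2.minAreaRect(B[:,:2].astype(np.float32)); print('board',k.sum(),np.median(B[:,2]),r)
    # table level
    k=(C[:,0]>.4)&(C[:,0]<.8)&(C[:,1]>.15)&(C[:,1]<.3); print('table z',np.median(C[k,2]))
    m=p['z_map']>0; print('valid',m.mean())
    K=p['camera_matrix']; 
    # board corner by 2D approach
    mm=np.zeros((480,640),np.uint8); v,u=np.nonzero(m); mm[v[k if False else slice(0,0)],u[slice(0,0)]]=1
E
```

```text
side blue 74 rayfit c [0.6723 0.0872 0.062 ] dir [-0.929  0.37 ] ang 158.26 ext (np.float64(-0.041), np.float64(0.041)) midext [0.6722 0.0873]
  depth med [0.6713 0.089  0.0643]
side red 54 rayfit c [ 0.4546 -0.1415  0.225 ] dir [0.359 0.933] ang 68.96 ext (np.float64(-0.033), np.float64(0.036)) midext [ 0.455  -0.1403]
  depth med [ 0.4547 -0.1354  0.2285]
board 3447 0.01847780257994991 ((0.6074789762496948, -0.12165968120098114), (0.34557151794433594, 0.20759758353233337), 68.5648422241211)
table z 0.0001611785187147774
valid 0.9958984375
top blue 23 rayfit c [0.6713 0.0872 0.062 ] dir [-0.932  0.362] ang 158.77 ext (np.float64(-0.036), np.float64(0.035)) midext [0.6713 0.0872]
  depth med [0.6701 0.0869 0.0658]
top red 40 rayfit c [ 0.4589 -0.137   0.225 ] dir [-0.361 -0.932] ang -111.19 ext (np.float64(-0.032), np.float64(0.032)) midext [ 0.4588 -0.1372]
  depth med [ 0.4586 -0.137   0.2269]
board 3892 0.01682361678718547 ((0.6105692982673645, -0.12421230971813202), (0.3384855389595032, 0.20594879984855652), 68.8803939819336)
table z -0.0013138806945756087
valid 0.9960579427083334
```

Emit:
apply_moves(moves=[[0, 0, 0, -0.02, 0.1], [0, 0, 0, -0.02, 0.1], [0, 0, 0, -0.02, 0.1], [0, 0, 0, -0.02, 0.1], [0, 0, 0, -0.02, 0.1], [0, 0, 0, -0.02, 0.097], [0, 0, 0, 0, 0]])

```text
t: 2.08
eef_pos: [0.1518, -0.6591, 0.3516]
ee_rot: [-3.136, 0.004, 2.766]
force: [-0.2, 0.1, 1.0]
width: 0.0476
```

Emit:
apply_moves(moves=[[0, -0.008, 0.033, 0, 0], [0, -0.009, 0.036, 0, 0], [0, -0.009, 0.036, 0, 0], [0, -0.009, 0.036, 0, 0], [0, -0.009, 0.036, 0, 0], [0, -0.009, 0.036, 0, 0], [0, -0.009, 0.036, 0, 0], [0, -0.009, 0.036, 0, 0], [0, -0.009, 0.036, 0, 0], [0, -0.009, 0.036, 0, 0], [0, -0.009, 0.036, 0, 0], [0, -0.009, 0.036, 0, 0]])

```text
t: 3.08
eef_pos: [0.4073, -0.2947, 0.3467]
ee_rot: [3.141, 0.001, 2.772]
force: [1.1, -0.7, -0.8]
width: 0.0437
```

Emit:
apply_moves(moves=[[0, -0.009, 0.036, 0, 0], [0, -0.009, 0.036, 0, 0], [0, -0.009, 0.036, 0, 0], [0, -0.009, 0.036, 0, 0], [0, -0.009, 0.036, 0, 0], [0, -0.009, 0.036, 0, 0], [0, -0.009, 0.036, 0, 0], [0, -0.009, 0.036, 0, 0], [0, -0.009, 0.036, 0, 0], [0, -0.009, 0.036, 0, 0], [0, 0, 0, 0, 0], [0, 0, 0, 0, 0]])

```text
t: 4.08
eef_pos: [0.6215, 0.0083, 0.3451]
ee_rot: [-3.14, -0.002, 2.774]
force: [-0.4, -0.5, -0.6]
width: 0.0434
```

Emit:
apply_moves(moves=[[0, -0.006, 0.031, 0, 0], [0, -0.006, 0.031, 0, 0], [0, -0.006, 0.03, 0, 0], [0, 0, 0, 0.03, 0], [0, 0, 0, 0.035, 0], [0, 0, 0, 0.035, 0], [0, 0, 0, 0.035, 0], [0, 0, 0, 0.03, 0], [0, 0, 0, 0.03, 0], [0, 0, 0, 0, 0], [0, 0, 0, 0, 0], [0, 0, 0, 0, 0]])

```text
t: 5.08
eef_pos: [0.672, 0.0854, 0.1539]
ee_rot: [3.141, 0.002, 2.772]
force: [0.4, -0.3, 0.3]
width: 0.0434
```

```bash
python3 - <<'E'
from h import *
p=eyes.grab_frame('wrist'); save(p,'w1'); print(p['extrinsics'].round(3),p['camera_matrix'])
hsv=cv2.cvtColor(p['color'],cv2.COLOR_RGB2HSV)
m=(hsv[...,0]>105)&(hsv[...,0]<125)&(hsv[...,1]>140)
c=cloud(p,m);print(len(c),c.mean(0) if len(c) else '',c.min(0) if len(c) else '',c.max(0) if len(c) else '')
print(arm.get_state()['eef_pos'])
E
```

```text
[[ 0.363 -0.892 -0.268  0.601]
 [ 0.932  0.349  0.102  0.112]
 [ 0.002 -0.287  0.958  0.312]
 [ 0.     0.     0.     1.   ]] [[354.42132938   0.         317.93489038]
 [  0.         354.42132938 242.03977389]
 [  0.           0.           1.        ]]
1678 [0.66462267 0.09112031 0.1153583 ] [0.61840715 0.03714447 0.06109914] [0.71184072 0.15130838 0.26280615]
[0.67234584 0.08570914 0.1544282 ]
```

View pics/w1.png

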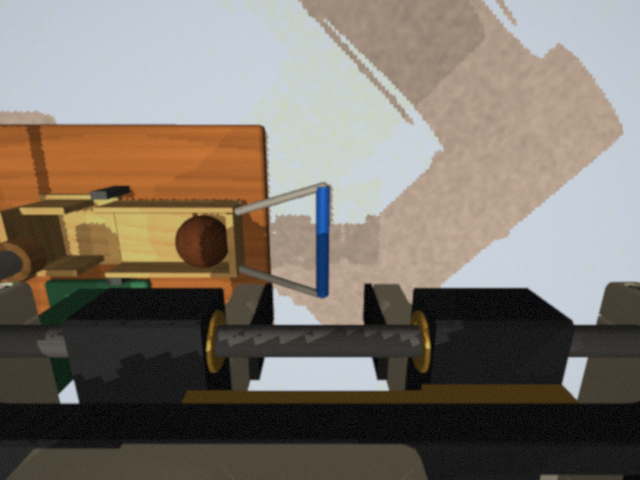

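The wrist view shows the blue bar at column 322, rows 187–297, between the fingers' planes and aligned with them. I'll measure it exactly.

```bash
python3 - <<'E'
from h import *
p=eyes.grab_frame('wrist')
hsv=cv2.cvtColor(p['color'],cv2.COLOR_RGB2HSV)
m=(hsv[...,0]>105)&(hsv[...,0]<125)&(hsv[...,1]>140); m[:180]=0;m[300:]=0;m[:,:305]=0;m[:,340:]=0
c=cloud(p,m);c=c[c[:,2]<.08];a=np.radians(68.8);Y=np.array([np.cos(a),np.sin(a)]);X=np.array([Y[1],-Y[0]])
e=arm.get_state()['eef_pos'][:2]
print(len(c),c.mean(0),np.percentile(c[:,2],[5,95]));d=c[:,:2]-e
print('X',np.percentile(d@X,[1,50,99]),'Y',np.percentile(d@Y,[1,50,99])); 
print(np.polyfit(d@X,d@Y,1))
E
```

```text
1174 [0.66961652 0.08902655 0.06437871] [0.0628995  0.06577127]
X [-0.04116094 -0.00581382  0.03945312] Y [-0.00201959  0.00162808  0.00593424]
[-0.00059048  0.00194723]
```

Emit:
apply_moves(moves=[[0, 0, 0.002, 0.02, 0], [0, 0, 0, 0.025, 0], [0, 0, 0, 0.025, 0], [0, 0, 0, 0.025, 0], [0, 0, 0, 0.018, 0], [0, 0, 0, 0, 0], [-1, 0, 0, 0, 0], [-1, 0, 0, 0, 0], [-1, 0, 0, 0, 0], [-1, 0, 0, 0, 0], [-1, 0, 0, 0, 0], [-1, 0, 0, 0, 0]], newtons=20)

```text
t: 6.18
eef_pos: [0.6726, 0.0885, 0.0396]
ee_rot: [3.139, 0.002, 2.771]
force: [1.4, 15.5, 1.0]
width: 0.0095
```

Emit:
apply_moves(moves=[[-1, 0, 0.001, 0, 0], [-1, 0, 0, 0, 0], [-1, 0, -0.001, -0.007, 0], [-1, 0, -0.0017, -0.0073, 0], [-1, 0, -0.002, -0.007, 0], [-1, 0, -0.002, -0.007, 0], [-1, 0, -0.0025, -0.0068, 0], [-1, 0, -0.0026, -0.0068, 0], [-1, 0, -0.0032, -0.0066, 0], [-1, 0, -0.0032, -0.0065, 0], [-1, 0, 0, 0, 0], [-1, 0, 0, 0, 0]])

```text
t: 7.18
eef_pos: [0.6661, 0.0723, 0.0948]
ee_rot: [3.139, 0.002, 2.771]
force: [2.2, 6.4, 1.4]
width: 0.0093
```

```bash
cat >> h.py <<'E'
def crop(p,n,b,f):
    a=cv2.cvtColor(p['color'],cv2.COLOR_RGB2BGR)[b[0]:b[1],b[2]:b[3]]
    cv2.imwrite('pics/'+n+'.png',cv2.resize(a,None,fx=f,fy=f,interpolation=cv2.INTER_CUBIC))
E
python3 - <<'E'
from h import *
p=eyes.grab_frame('side');crop(p,'s2',(130,330,200,420),3); print(arm.get_state()['eef_pos'],arm.get_state()['force'])
E
```

```text
[0.66615128 0.07250009 0.09454788] [2.81256157 6.35976366 1.21034495]
```

View pics/s2.png

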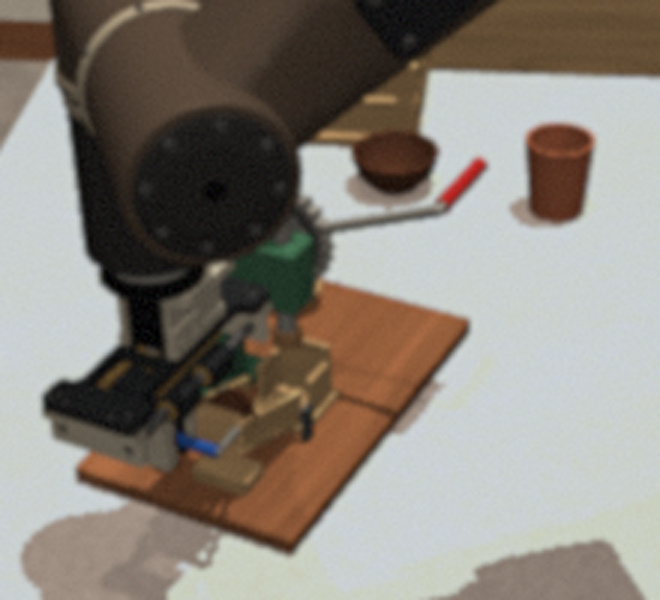

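The tray has tipped about 20° with the bar in the grip, and the bauble is still against the end wall at (235, 400) in the crop. I'll go on to 35°.

Emit:
apply_moves(moves=[[-1, 0, -0.0036, -0.0063, 0], [-1, 0, -0.0038, -0.0062, 0], [-1, 0, -0.0042, -0.006, 0], [-1, 0, -0.0043, -0.0058, 0], [-1, 0, -0.0031, -0.0037, 0], [-1, 0, -0.0032, -0.0037, 0], [-1, 0, -0.0032, -0.0036, 0], [-1, 0, 0, 0, 0], [-1, 0, 0, 0, 0], [-1, 0, 0, 0, 0], [-1, 0, 0, 0, 0], [-1, 0, 0, 0, 0]])

```text
t: 8.23
eef_pos: [0.6574, 0.0498, 0.1304]
ee_rot: [3.138, 0.002, 2.772]
force: [0.6, 8.9, 6.4]
width: 0.009
```

```bash

python3 - <<'E'
from h import *
p=eyes.grab_frame('side');crop(p,'s3',(130,330,200,420),3); s=arm.get_state();print(s['eef_pos'],s['force'],s['width'])
for l in('bauble','tray'):
  for o in outline_of(l,p)[:2]: print(l,o['score'],o['extent'],np.median(cloud(p,o['region']),0))
p=eyes.grab_frame('wrist');save(p,'w3')
E
```

```text
[0.65743581 0.04978808 0.13039767] [ 1.21065351 10.41755347  6.37865307] 0.009132469815565385
tray 0.78 [265.8, 252.5, 303.0, 271.2] [0.61616713 0.00283431 0.09484054]
tray 0.28 [282.7, 398.1, 305.4, 442.8] [0.53263863 0.41320353 0.05069201]
```

View pics/s3.png

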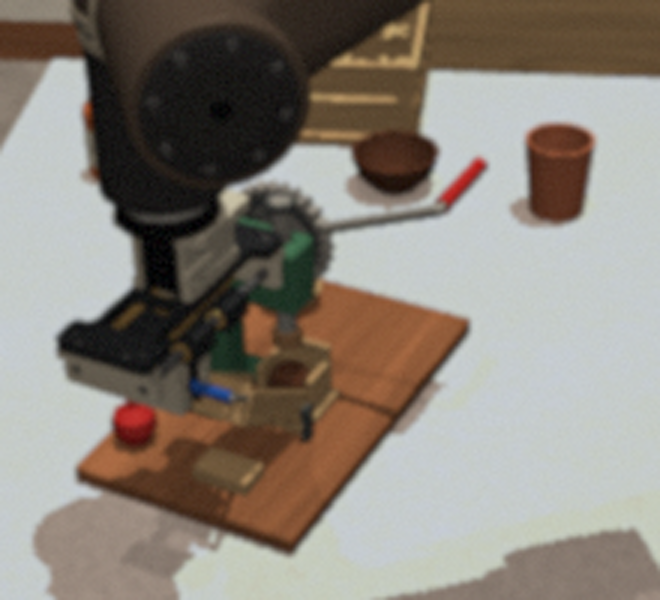

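View pics/w3.png

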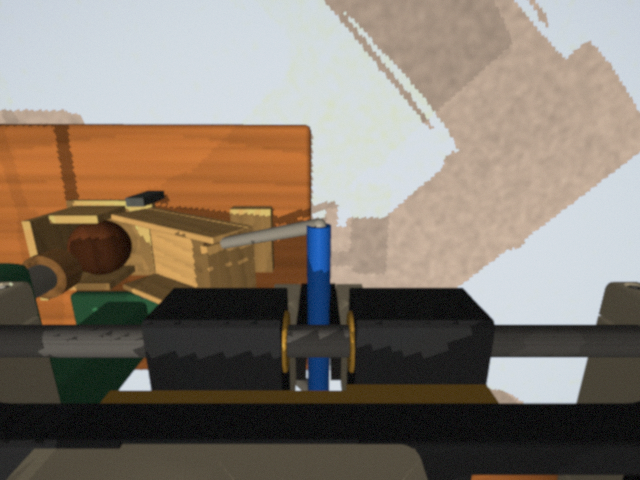

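The bauble has rolled into the nest: (290, 375) in the side crop and (100, 247) in the wrist view. The tray is at about 35°. I'll lower it along the same arc.

Emit:
apply_moves(moves=[[-1, 0, 0.0047, 0.0055, 0], [-1, 0, 0.0048, 0.0055, 0], [-1, 0, 0.0043, 0.0058, 0], [-1, 0, 0.0042, 0.006, 0], [-1, 0, 0.0038, 0.0062, 0], [-1, 0, 0.0036, 0.0063, 0], [-1, 0, 0.0032, 0.0065, 0], [-1, 0, 0.0032, 0.0066, 0], [-1, 0, 0.0026, 0.0068, 0], [-1, 0, 0.0025, 0.0068, 0], [-1, 0, 0.002, 0.007, 0], [-1, 0, 0.002, 0.007, 0]])

```text
t: 9.43
eef_pos: [0.6716, 0.0865, 0.0529]
ee_rot: [3.141, 0.001, 2.772]
force: [2.4, 2.7, 1.1]
width: 0.009
```

Emit:
apply_moves(moves=[[-1, 0, 0.0017, 0.006, 0], [-1, 0, 0.001, 0.005, 0], [-1, 0, 0, 0.003, 0], [-1, 0, 0, 0, 0], [-1, 0, 0, 0, 0], [-1, 0, 0, 0, 0]])

```text
t: 9.93
eef_pos: [0.6724, 0.0887, 0.0395]
ee_rot: [3.141, 0.001, 2.772]
force: [2.4, 3.0, 5.5]
width: 0.009
```

Emit:
apply_moves(moves=[[0, 0, 0, 0, 0], [0, 0, 0, 0, 0], [0, 0, 0, 0, 0], [0, 0, 0, 0, 0], [0, 0, 0, -0.015, 0], [0, 0, 0, -0.02, 0], [0, 0, 0, -0.035, 0], [0, 0, 0, -0.035, 0], [0, 0, 0, -0.035, 0], [0, 0, 0, -0.035, 0], [0, 0, 0, -0.035, 0], [0, 0, 0, -0.03, 0]])

```text
t: 10.93
eef_pos: [0.6717, 0.0882, 0.2813]
ee_rot: [3.141, 0.0, 2.771]
force: [0.9, 0.7, 0.2]
width: 0.0437
```

Emit:
apply_moves(moves=[[0, 0, 0, -0.04, 0], [0, 0, 0, -0.04, 0], [0, 0, 0, 0, 0], [0, 0, 0, 0, 0]])

```text
t: 11.27
eef_pos: [0.6726, 0.0886, 0.3618]
ee_rot: [3.139, 0.003, 2.771]
force: [0.2, 0.5, -2.0]
width: 0.0438
```

```bash

python3 - <<'E'
from h import *
p=eyes.grab_frame('side');crop(p,'s4',(130,330,200,420),3); s=arm.get_state();print(s)
E
```

```text
{'t': 11.3167, 'q': array([ 4.17802751e-01,  3.16509883e-01,  2.45171118e-01, -4.43427953e-04,
       -1.49871021e+00, -2.35897947e+00]), 'qd': array([ 0.00052372,  0.02343224, -0.04282034, -0.00843952,  0.00887967,
        0.00074012]), 'joint_efforts': array([-9.47070192e-02, -5.97692800e+01,  3.30794549e+01,  7.84993798e+00,
       -1.74982636e-01,  3.92787633e-04]), 'eef_pos': array([0.67179529, 0.08856874, 0.35934673]), 'ee_rot': array([3.14075085e+00, 2.13355092e-04, 2.77118040e+00]), 'force': array([-0.30677561, -0.33465377, -1.10650083]), 'moment': array([-0.01165102, -0.0022562 , -0.00163325]), 'width': 0.04386893153257857}
```

View pics/s4.png

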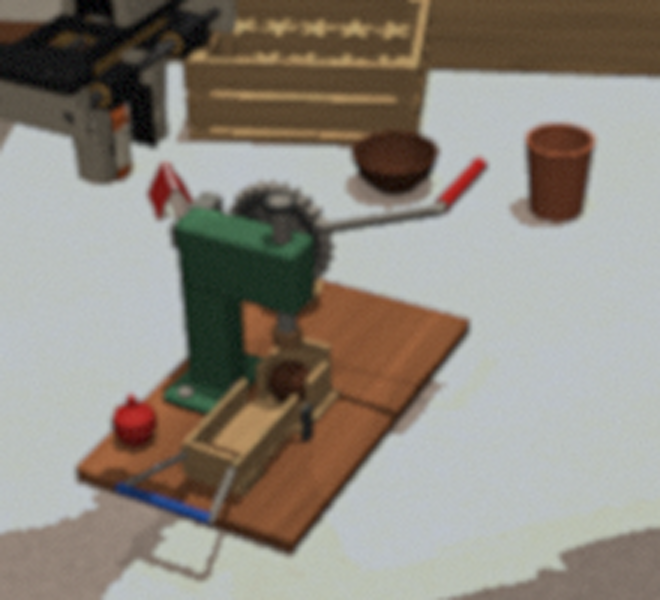

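The tray is level again (bar at (165, 503) in the crop) and the bauble sits in the nest at (290, 378). Next is the lever: I'll move over the handle and turn the jaws by 90°.

Emit:
apply_moves(moves=[[0, 0.011, -0.03, 0, 0], [0, 0.012, -0.0305, 0, 0], [0, 0.012, -0.0305, 0, 0], [0, 0.012, -0.0305, 0, 0], [0, 0.012, -0.0305, 0, 0], [0, 0.012, -0.0305, 0, 0], [0, 0.012, -0.0305, 0, 0], [0, 0.012, -0.0305, 0, 0], [0, 0.012, -0.0305, 0, 0], [0, 0.011, -0.03, 0, 0], [0, 0, 0, 0, 0], [0, 0, 0, 0, 0]])

```text
t: 12.32
eef_pos: [0.4504, -0.153, 0.3579]
ee_rot: [-3.141, -0.002, 2.769]
force: [1.2, 0.6, -0.6]
width: 0.0437
```

Emit:
apply_moves(moves=[[0, 0, 0, 0, -0.12], [0, 0, 0, 0, -0.12], [0, 0, 0, 0, -0.12], [0, 0, 0, 0, -0.12], [0, 0, 0, 0, -0.12], [0, 0, 0, 0, -0.12], [0, 0, 0, 0, -0.12], [0, 0, 0, 0, -0.12], [0, 0, 0, 0, -0.12], [0, 0, 0, 0, -0.12], [0, 0, 0, 0, -0.12], [0, 0, 0, 0, -0.12]])

```text
t: 13.32
eef_pos: [0.4523, -0.1513, 0.3574]
ee_rot: [3.139, -0.001, -2.065]
force: [0.3, 0.1, -0.5]
width: 0.0437
```

Emit:
apply_moves(moves=[[0, 0, 0, 0, -0.12], [0, 0, 0, 0, -0.01], [0, 0, 0, 0, 0], [0, 0, 0, 0, 0]])

```text
t: 13.65
eef_pos: [0.4522, -0.1517, 0.3581]
ee_rot: [3.14, -0.0, -1.945]
force: [-1.3, 0.1, 0.0]
width: 0.0439
```

```bash

python3 - <<'E'
from h import *
p=eyes.grab_frame('wrist');save(p,'w5'); s=arm.get_state();print(s['eef_pos'],s['ee_rot'],s['q'])
hsv=cv2.cvtColor(p['color'],cv2.COLOR_RGB2HSV)
m=((hsv[...,0]<5)|(hsv[...,0]>174))&(hsv[...,1]>150)&(hsv[...,2]>80)
n,lab,st,_=cv2.connectedComponentsWithStats(m.astype(np.uint8))
a=np.radians(68.8);Y=np.array([np.cos(a),np.sin(a)]);X=np.array([Y[1],-Y[0]]);e=s['eef_pos'][:2]
for i in range(1,n):
    if st[i,4]<100: continue
    c=cloud(p,lab==i);c=c[(c[:,2]>.19)&(c[:,2]<.26)]
    if not len(c): continue
    d=c[:,:2]-e
    print(st[i],c.mean(0),'X',np.percentile(d@X,[1,50,99]),'Y',np.percentile(d@Y,[1,50,99]),np.percentile(c[:,2],[5,50,95]),np.polyfit(d@Y,d@X,1))
E
```

```text
[ 0.45212783 -0.15180207  0.35833494] [ 3.14057742e+00 -3.63745059e-04 -1.94471262e+00] [ 8.98328886e-02 -3.67823999e-02 -1.74387654e-01 -1.30003239e-04
 -1.43426179e+00 -4.63731607e-01]
[ 310  205   15   87 1183] [ 0.4583785  -0.1399792   0.22834671] X [-0.00397143  0.00139924  0.00760334] Y [-0.02217162  0.01211086  0.05221258] [0.22590772 0.22855492 0.23014985] [0.00027199 0.0015486 ]
```

View pics/w5.png

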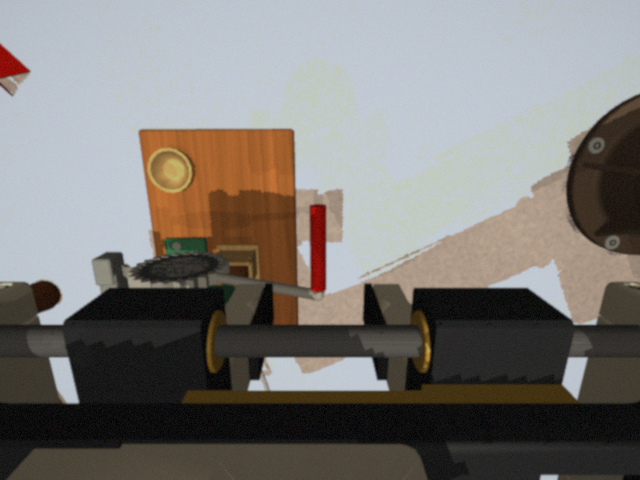

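The wrist view shows the red handle at column 318, rows 205–292, parallel to the pads and between the fingers. It is 1.5 mm off in press x. I'll descend and pinch it.

Emit:
apply_moves(moves=[[0, 0, -0.0015, 0.02, 0], [0, 0, 0, 0.025, 0], [0, 0, 0, 0.025, 0], [0, 0, 0, 0.025, 0], [0, 0, 0, 0.025, 0], [0, 0, 0, 0.02, 0], [0, 0, 0, 0.015, 0], [0, 0, 0, 0, 0], [-1, 0, 0, 0, 0], [-1, 0, 0, 0, 0], [-1, 0, 0, 0, 0], [-1, 0, 0, 0, 0]], newtons=40)

```text
t: 14.7
eef_pos: [0.4541, -0.1526, 0.205]
ee_rot: [-3.14, 0.001, -1.942]
force: [0.1, 0.9, 0.3]
width: 0.0224
```

Emit:
apply_moves(moves=[[-1, 0, 0, 0, 0], [-1, 0, 0, 0, 0]])

```text
t: 14.87
eef_pos: [0.4521, -0.1521, 0.2042]
ee_rot: [3.139, 0.0, -1.942]
force: [-8.3, 4.2, 8.5]
width: 0.0128
```

Emit:
apply_moves(moves=[[-1, 0, 0.0026, 0.0062, 0], [-1, 0, 0.0022, 0.0063, 0], [-1, 0, 0.0018, 0.0063, 0], [-1, 0, 0.0016, 0.0065, 0], [-1, 0, 0.0014, 0.0065, 0], [-1, 0, 0.0012, 0.0065, 0], [-1, 0, 0, 0, 0], [-1, 0, 0, 0, 0]])

```text
t: 15.53
eef_pos: [0.4423, -0.1482, 0.1659]
ee_rot: [3.14, 0.0, -1.942]
force: [-6.6, 5.9, 6.5]
width: 0.0128
```

Emit:
apply_moves(moves=[[-1, 0, 0.0009, 0.0066, 0], [-1, 0, 0.0006, 0.0066, 0], [-1, 0, 0.0002, 0.0067, 0], [-1, 0, 0, 0.0066, 0], [-1, 0, -0.0003, 0.0066, 0], [-1, 0, -0.0005, 0.0067, 0], [-1, 0, 0, 0, 0], [-1, 0, 0, 0, 0]])

```text
t: 16.2
eef_pos: [0.441, -0.1478, 0.1255]
ee_rot: [3.139, 0.0, -1.943]
force: [-7.5, 6.2, 5.9]
width: 0.0128
```

```bash

python3 - <<'E'
from h import *
p=eyes.grab_frame('side');crop(p,'s6',(130,330,200,420),3); s=arm.get_state();print(s['eef_pos'],s['force'],s['moment'])
p=eyes.grab_frame('wrist');save(p,'w6')
E
```

```text
[ 0.44101767 -0.1477496   0.12563343] [-6.66538358  6.82837376  5.31175274] [ 2.3480446   2.27250194 -0.01661604]
```

View pics/s6.png

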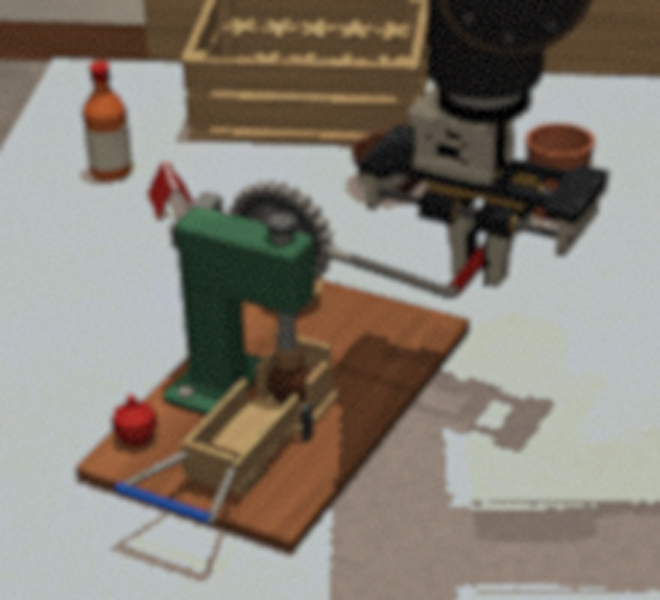

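View pics/w6.png

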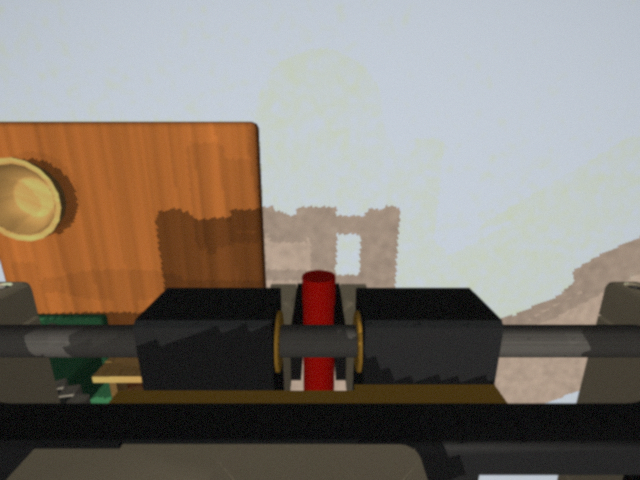

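The lever is near 0.5 rad with the handle still in the pads and the ram just above the bauble. Now the third click.

Emit:
apply_moves(moves=[[-1, 0, -0.0008, 0.0065, 0], [-1, 0, -0.0011, 0.0065, 0], [-1, 0, -0.0013, 0.0066, 0], [-1, 0, -0.0015, 0.006, 0], [-1, 0, -0.0017, 0.006, 0], [-1, 0, -0.0019, 0.0056, 0], [-1, 0, 0, 0, 0], [-1, 0, 0, 0, 0], [-1, 0, 0, 0, 0]])

```text
t: 17.05
eef_pos: [0.4478, -0.1505, 0.0879]
ee_rot: [3.137, 0.0, -1.943]
force: [-8.1, 8.3, 3.8]
width: 0.0127
```

```bash

python3 - <<'E'
from h import *
p=eyes.grab_frame('side');crop(p,'s7',(130,330,200,420),3); s=arm.get_state();print(s['eef_pos'],s['force'],s['moment'],s['width'])
hsv=cv2.cvtColor(p['color'],cv2.COLOR_RGB2HSV)
m=((hsv[...,0]<5)|(hsv[...,0]>174))&(hsv[...,1]>150)&(hsv[...,2]>80);m[:195]=0;m[260:]=0;m[:,:335]=0;m[:,375:]=0
c=cloud(p,m);print('side red',len(c),np.percentile(c,[5,50,95],axis=0).round(4).tolist())
p=eyes.grab_frame('wrist');save(p,'w7')
hsv=cv2.cvtColor(p['color'],cv2.COLOR_RGB2HSV)
m=((hsv[...,0]<5)|(hsv[...,0]>174))&(hsv[...,1]>150)&(hsv[...,2]>60);m[:265]=0;m[323:]=0;m[:,:300]=0;m[:,340:]=0
c=cloud(p,m);print('wrist red',len(c),np.percentile(c,[5,50,95],axis=0).round(4).tolist())
E
```

```text
[ 0.44786091 -0.15047688  0.08798191] [-7.95817015  9.4700219   4.02878333] [3.13877723 2.54540937 0.00396036] 0.013016202002318672
side red 43 [[0.4478, -0.1451, 0.115], [0.4553, -0.123, 0.1166], [0.4637, -0.1035, 0.1195]]
wrist red 1565 [[0.4372, -0.1727, 0.1084], [0.4435, -0.1656, 0.1158], [0.4506, -0.1564, 0.1176]]
```

View pics/s7.png

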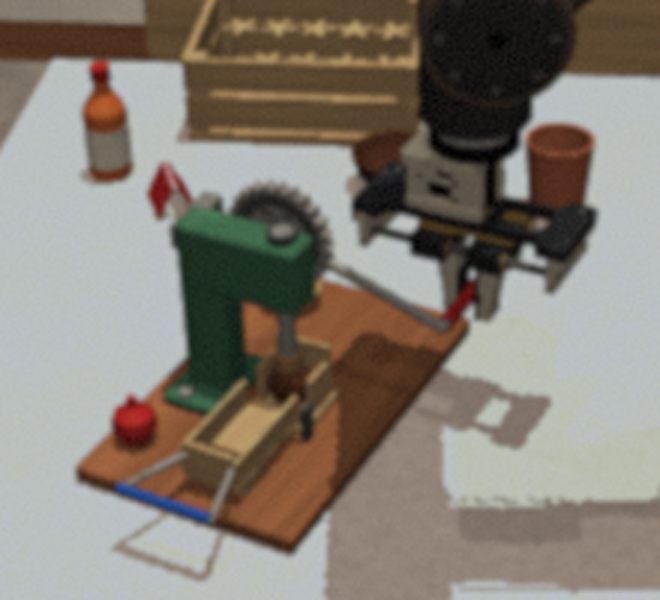

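View pics/w7.png

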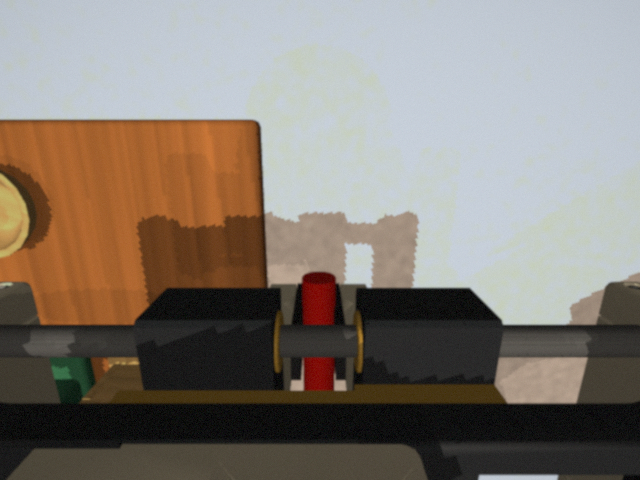

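Emit:
apply_moves(moves=[[-1, 0, -0.0009, 0.0025, 0], [-1, 0, 0, 0, 0], [-1, 0, 0, 0, 0], [-1, 0, 0, 0, 0], [-1, 0, 0, 0, 0], [-1, 0, 0, 0, 0]])

```text
t: 17.65
eef_pos: [0.4486, -0.1508, 0.0856]
ee_rot: [3.137, 0.0, -1.943]
force: [-7.7, 9.4, 4.8]
width: 0.013
```

```bash

python3 - <<'E'
from h import *
for k in range(2):
    p=eyes.grab_frame('side'); s=arm.get_state();print(s['t'],s['eef_pos'],s['force'],s['width'])
    hsv=cv2.cvtColor(p['color'],cv2.COLOR_RGB2HSV)
    m=((hsv[...,0]<5)|(hsv[...,0]>174))&(hsv[...,1]>150)&(hsv[...,2]>80);m[:195]=0;m[260:]=0;m[:,:335]=0;m[:,375:]=0
    c=cloud(p,m);print('side red',len(c),np.percentile(c,[5,50,95],axis=0).round(4).tolist())
p=eyes.grab_frame('wrist')
hsv=cv2.cvtColor(p['color'],cv2.COLOR_RGB2HSV)
m=((hsv[...,0]<5)|(hsv[...,0]>174))&(hsv[...,1]>150)&(hsv[...,2]>60);m[:265]=0;m[323:]=0;m[:,:300]=0;m[:,340:]=0
c=cloud(p,m);print('wrist red',len(c),np.percentile(c,[5,50,95],axis=0).round(4).tolist())
p=eyes.grab_frame('side');crop(p,'s8',(230,300,260,340),8)
p=eyes.grab_frame('top');save(p,'t8')
E
```

```text
17.7 [ 0.44859337 -0.15076646  0.08558905] [-8.84814247  9.08856117  4.01339701] 0.013002604114533297
side red 46 [[0.4477, -0.1463, 0.1116], [0.4568, -0.1242, 0.1142], [0.4643, -0.1028, 0.1173]]
17.75 [ 0.44858479 -0.1507623   0.08556997] [-7.94530121 10.22175756  4.79059255] 0.0128348719882278
side red 45 [[0.4481, -0.1443, 0.1112], [0.4567, -0.124, 0.1147], [0.4643, -0.1024, 0.1181]]
wrist red 1560 [[0.4379, -0.173, 0.1062], [0.4442, -0.166, 0.1135], [0.4512, -0.1567, 0.1154]]
```

View pics/s8.png

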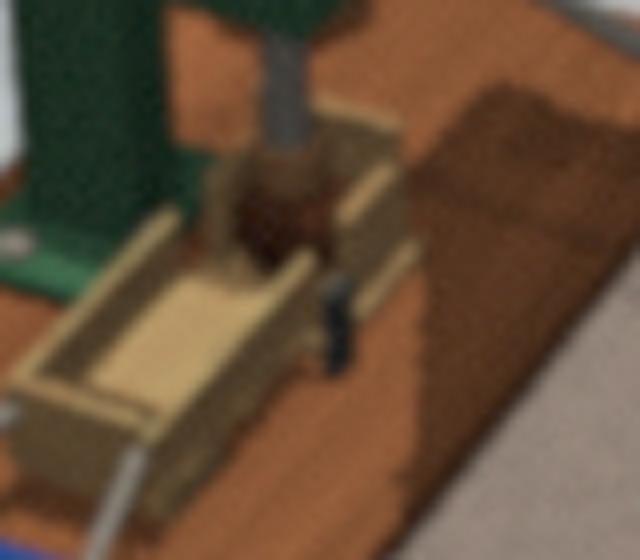

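View pics/t8.png

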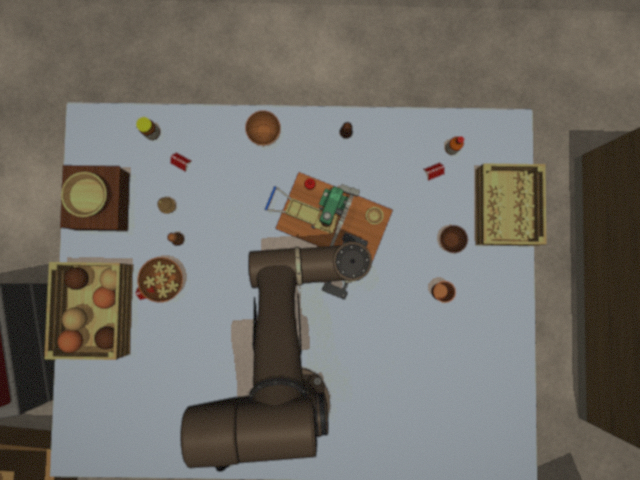

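The pad sits on the bauble in the nest ((285, 200) in the crop), the tray is level and the other things on the stall are where they were. By handle height the lever is at about 0.73–0.76 rad, which is inside the third click (0.69–0.81). I'm handing in.

```bash
python3 -c "
from station import job;print(job.job_done())"
```

```text
the job is handed in; nothing more can be done
None
```

The bauble is in the nest with the cork pad pressed onto it, and the arm is still gripping the lever at the third click. I handed the job in after about 18 s of robot time.

- **Tray:** I pinched the blue bar, tipped the tray to about 35° and waited until the bauble was in the nest. I then lowered the tray along the same arc and let go. The side view afterwards showed it level with the bauble still in the nest.
- **Lever:** I gripped the red handle at 40 N and brought it down in stages to about 0.73–0.76 rad. The third notch is at 0.75 rad, and the push for a fourth click would only peak at about 0.81 rad.
- **Last checks:**
  - The estimates of handle height disagreed slightly: about 104 mm from the arm's position and 107–108 mm from the cameras, against 105 mm expected. All of them fall within the third click.
  - The wrist force stayed far below the limit. The highest reading was about 16 N, a brief sideways push while pinching the bar.
  - In the last top view I saw no bystander out of place, but I checked this by eye only.

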